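# Find the tin with the loose screws by shaking, and hold it over the dish

### The arm

A 6-joint arm with a two-finger parallel gripper is mounted at the origin on a cart in front of the work surface, level with it; the furniture and walls round the work are solid. World frame = base frame: x ahead of the robot, y to its left, z up, the work surface at z = 0. Lengths are in m, angles in degrees, forces in N, time in s.
With the tool pointing down it reaches from about 0.35 to 0.875 m from the base axis. Payload 4.2 kg.
Tool frame: the origin (TCP) lies between the finger pads; the fingertips stand 19 mm ahead of it and the grasp point (between the pads) is the TCP; z points along the fingers, y is the line along which they close (so a half turn about z gives the same grasp; the last joint's range is limited). The gripper opens to 87 mm and grips with 3 to 60 N. Pads are 19 mm wide; open, the fingers measure 117 mm over their backs; the gripper's body (75 mm by 190 mm) begins 51 mm behind the grasp point.
Start: joints at [14.817, 22.042, 0.453, 0, -68.411, -14.817], TCP at [0.625, 0, 0.242] pointing down, gripper open.
Joint ranges: [-179.83, 179.83], [-69.29, 118.12], [-61.27, 80.66], [-181.25, 117.63], [-171.15, -9.14], [-177.46, 177.46]. Speed limits (degrees/s): [159.86, 159.86, 180, 180, 180, 180].

### API

Orientations are given as a 3x3 rotation matrix whose columns are the frame's x, y, z axes.
In Python, from station import r gives the robot as it stands.
- The arm moves only by the tool drive_tool, never from a script. Its argument "steps" is one flat list of numbers, 7 for each row, row after row: the turn, a rotation vector about the tool's x, y, z in rad, then the shift along the tool's x, y, z in m, then the opening, from 0 (shut) to 1 (fully open). A call has 1 to 10 rows; each row shifts and turns the commanded pose from where the row before left it, along the tool's axes as they then stand; what a row does not reach is not made up. A row lasts 1/12 s, in which the tool goes at most 41.7 mm and 7.16 degrees, less where a joint would pass 70% of its speed; a pose out of reach is approached as far as the arm can. A call is refused whole if a number of a shift passes 0.0417 or a number of a turn 0.125, either way. A call with a gripper value outside its range is refused whole. The fingers move at their own pace and stop on an object; the grip force is fixed at half the most. Time passes only in rows, so rows that do not move let the fingers close. It gives the time, the measured TCP pose, the force, the opening and the grip force at its end, in the units of the state.
- r.sense(): the state, without advancing time (a new reading comes with each control period).
- r.capture(name): name is "scene" or "side" or "wrist"; returns the picture (400x640x3 uint8, blue, green, red); there is no depth.
- r.camera_params(name): a dict with "camera_matrix" (3x3 intrinsics, pixels), "extrinsics" (4x4, takes a point from world to camera coordinates). Camera axes: x right, y down, z forward; pixel columns grow to the right and rows downward; lengths in m; the calibration is good to about 2 mm. The wrist camera is an equidistant fisheye: a pixel r from the principal point sees the ray r / f radians off the axis. A picture is of the moment at which its call begins: read the wrist's pose just before it. camera_params takes no time and is no camera call; for the wrist camera it gives the pose at the moment of the call.
- r.finish_job(): hands the job in; it is judged then, once.
The state is a dict: "time_s": time; "joints": joint angles; "joint_velocities": joint speeds; "effort": joint torques, N m; "tcp_pos": TCP position; "ee_rot": TCP orientation; "wrist_force": force on the tool from outside, world axes, zero at the start; "moment": the same for the moment, N m; "gripper_width": opening from 0.0 (shut) to 1.0 (fully open); "gripper_force": force on a finger pad.
Only numpy, scipy, OpenCV 4.12 (cv2) and the standard library are available. Lean on these libraries where they do the work, as an engineer would, in place of code of your own. Each camera call takes 0.05 s, during which the arm holds its last target. There are 200 camera calls.

### The job

The lid screws of the open amplifier lie loose in one of the three identical closed tins in the wooden rack; the other two tins are packed tight and do not rattle. Take them out one at a time and find the one that rattles when you shake it briskly to and fro in the air two or three times; seat every silent tin you took out upright in its own recess again. Hold the rattling tin out level over the middle of the red dish in front of the amplifier, a few centimetres clear of it, and finish while still holding it there; leave the dish and the other things on the bench where they are.

Things in the scene. Friction and masses are not known exactly. Their poses are not given: they have to be found in the camera images.
- rack: beech rack fixed to the worktop, 88 mm (its x) by 318 mm (its y) by 14 mm high, with three round recesses 62 mm wide and 8 mm deep in a row along its y, 108 mm apart; origin at the centre of its underside
- seat_left (a point): centre of the floor of the left-hand recess (rack's +y end), 6 mm above the worktop; a tin stands upright in it at the start. The tins: white, round, closed, lid fixed, 57 mm diameter, 35 mm high, top 41 mm above the worktop, 0.43 to 0.56 kg, outwardly identical; grip one round the side from above, the fingertips just above the rack; 30 N holds it through a shake
- seat_middle (a point): centre of the floor of the middle recess (rack's centre), 6 mm above the worktop; a tin stands upright in it at the start. In one tin, whichever it is, loose screws (180 g of moving mass in any level direction) slide 13 mm each way from the middle, friction about 0.17; the other two behave as solid blocks. Weight does not tell the tins apart
- seat_right (a point): centre of the floor of the right-hand recess (rack's -y end), 6 mm above the worktop; a tin stands upright in it at the start. After a level stroke of about 50 mm at 0.3 m/s or more that stops sharply, loose screws rest on the side the stroke went to. One pose reached by strokes from either side then reads moments 0.045 to 0.075 N m apart once settled (0.3 s); a silent tin, under 0.01
- dish: red boat-shaped parts dish in front of the amplifier, 84 mm (its x) by 192 mm (its y), rim 10 mm high; origin at the centre of its underside; loose, 0.1 kg. (A like dish far to the right has no part in this.)
- big_cap: bystander, not to be disturbed: black can capacitor standing up, 36 mm diameter, 54 mm high; origin at the centre of its underside
- battery_9v: bystander, not to be disturbed: 9 V block battery standing up, 18 x 26 x 48 mm; origin at the centre of its underside
- brush: bystander, not to be disturbed: black static-safe brush lying down, 154 mm long along its y, 20 mm wide, 9 mm high; origin near its middle, on the worktop

How it is judged:
By the outcome, as a careful person would: the job done as asked, in the order asked, and still so for the second after the job is handed in, while the arm keeps its last pose, push and grip.
It also fails if it takes over 61 s, if anything falls off the work surface, if the arm or the gripper's body presses on something with over 40 N, if the wrist force passes 120 N, or if a joint passes its speed limit or range.

## Working session

There is one attempt and no reset: what is moved stays moved. The work goes in short steps, Python scripts to look and compute and a tool call to move; the robot and the scene stay as the last step left them, time stands still between calls to the robot, and variables do not carry over. Pictures are saved under pics/ and viewed, at most 10 in all, crops included, and the job is handed in when it is done.

Besides the shell and the picture viewer there is one more tool, called after ">>>" as name(argument=value, ...) on one line, values as JSON. drive_tool: Moves the arm, as the interface text tells. Its arguments: {"type":"object","properties":{"steps":{"type":"array"}},"required":["steps"]}

```bash
mkdir -p pics; python3 - <<'E'
from station import r
import cv2,numpy as np
s=r.sense();print({k:np.round(v,3).tolist() for k,v in s.items()})
for n in("scene","side","wrist"):
    cv2.imwrite(f"pics/{n}0.png",r.capture(n));p=r.camera_params(n);print(n,np.round(p["camera_matrix"],1).tolist(),np.round(p["extrinsics"],3).tolist())
E
```

```text
{'time_s': 0.0, 'joints': [14.817, 22.091, 0.38, -0.031, -68.411, -14.814], 'joint_velocities': [-0.068, 0.111, -0.1, -0.036, -0.051, 0.0], 'effort': [0.001, -39.066, 18.74, 4.22, 0.011, -0.0], 'tcp_pos': [0.624, 0.0, 0.24], 'ee_rot': [[-0.0, -1.0, -0.002], [-1.0, 0.0, -0.0], [0.0, 0.002, -1.0]], 'wrist_force': [-0.218, 0.555, 0.505], 'moment': [0.02, -0.055, -0.05], 'gripper_force': 0.0, 'gripper_width': 1.001}
scene [[364.0, 0.0, 322.4], [0.0, 364.0, 201.1], [0.0, 0.0, 1.0]] [[-0.816, -0.578, 0.017, 0.486], [-0.296, 0.392, -0.871, 0.191], [0.497, -0.716, -0.491, 0.735], [0.0, 0.0, 0.0, 1.0]]
side [[448.7, 0.0, 326.0], [0.0, 448.7, 195.2], [0.0, 0.0, 1.0]] [[0.986, -0.167, -0.017, -0.558], [-0.111, -0.571, -0.813, 0.111], [0.126, 0.804, -0.582, 1.117], [0.0, 0.0, 0.0, 1.0]]
wrist [[309.7, 0.0, 321.2], [0.0, 309.7, 201.1], [0.0, 0.0, 1.0]] [[-1.0, 0.002, 0.001, 0.625], [0.002, 0.967, 0.255, -0.032], [-0.001, 0.255, -0.967, 0.39], [0.0, 0.0, 0.0, 1.0]]
```

View pics/scene0.png

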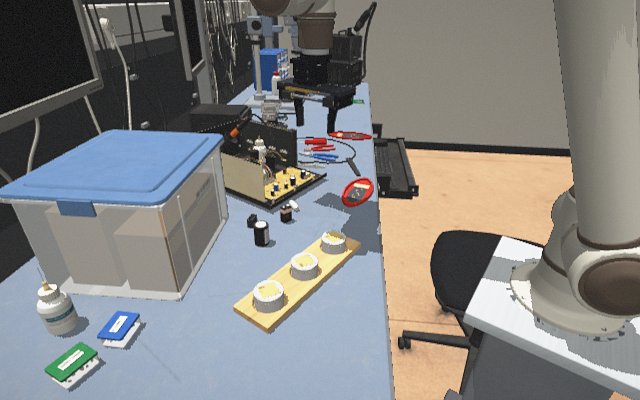

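View pics/wrist0.png

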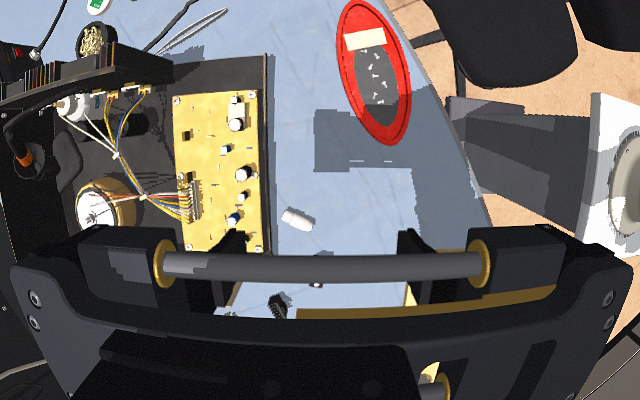

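```bash
cat > h.py <<'E'
from station import r
import cv2,numpy as np
def ray(n,u,v,z):
    p=r.camera_params(n);K=np.array(p["camera_matrix"]);E=np.array(p["extrinsics"])
    x=(u-K[0,2])/K[0,0];y=(v-K[1,2])/K[1,1];d=np.array([x,y,1])
    if n=="wrist":
        t=np.hypot(x,y);d=np.array([x/t*np.sin(t),y/t*np.sin(t),np.cos(t)])
    c=-E[:3,:3].T@E[:3,3];w=E[:3,:3].T@d
    return c+w*(z-c[2])/w[2]
E
python3 - <<'E'
from h import *
im=cv2.imread("pics/scene0.png");cv2.imwrite("pics/c1.png",cv2.resize(im[170:335,220:390],None,fx=3.6,fy=3.6,interpolation=cv2.INTER_CUBIC))
print([ray("scene",u,v,.041).round(3) for u,v in((268,291),(305,262),(333,240))])
print(ray("scene",358,192,.005),ray("wrist",375,72,.005))
E
```

```text
[array([0.456, 0.373, 0.041]), array([0.453, 0.265, 0.041]), array([0.45 , 0.166, 0.041])]
[ 0.55465847 -0.12810688  0.005     ] [ 0.55925957 -0.13160598  0.005     ]
```

View pics/c1.png

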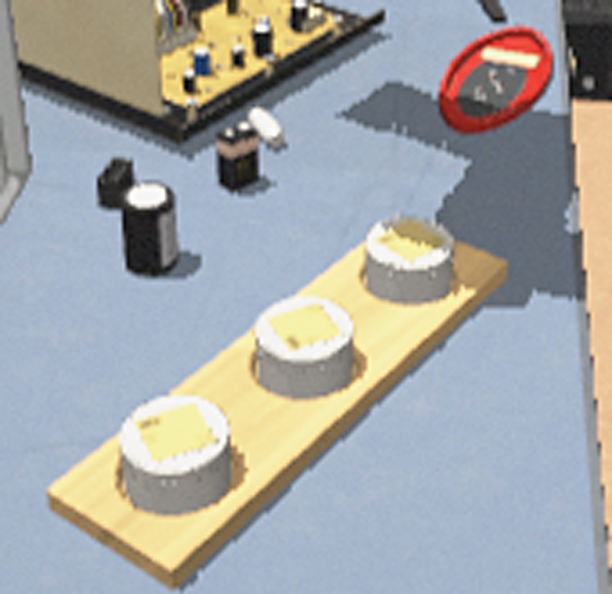

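View pics/side0.png

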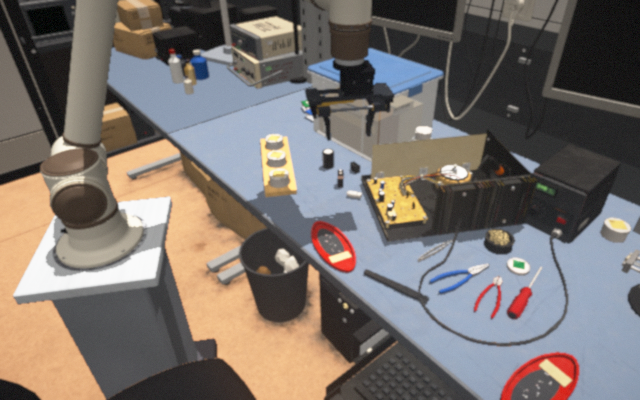

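>>> drive_tool(steps=[0,0,0,-0.03,0.025,0,1,0,0,0,-0.03,0.025,0,1,0,0,0,-0.03,0.025,0,1,0,0,0,-0.03,0.025,0,1,0,0,0,-0.03,0.025,0,1,0,0,0,-0.03,0.025,0,1,0,0,0,-0.03,0.025,0,1,0,0,0,0,0,0,1])

```text
time_s: 0.82
tcp_pos: [0.4466, 0.2136, 0.2417]
ee_rot: [[0.006, -1.0, -0.001], [-1.0, -0.006, 0.001], [-0.001, 0.001, -1.0]]
wrist_force: [-0.8, -0.4, 1.0]
gripper_width: 1.003
gripper_force: 0.0
```

```bash
python3 - <<'E'
from h import *
s=r.sense();print(s["time_s"],np.round(s["tcp_pos"],4),np.round(s["ee_rot"],3).tolist(),np.round(s["joints"],1))
np.save("E1.npy",np.array(r.camera_params("wrist")["extrinsics"]))
cv2.imwrite("pics/w1.png",r.capture("wrist"))
E
```

```text
0.8167 [0.4466 0.2136 0.2417] [[0.006, -1.0, -0.001], [-1.0, -0.006, 0.001], [-0.001, 0.001, -1.0]] [ 44.4   9.3 -17.3  -0.1 -63.4 -43.9]
```

View pics/w1.png

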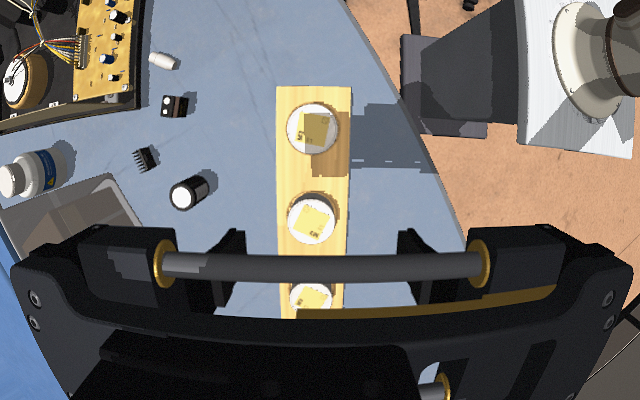

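```bash
python3 - <<'E'
from h import *
for u,v,z in((312.5,128,.041),(311,221,.041),(310,298,.041),(277,88,.014),(351,88,.014),(347,248,.014),(278,248,.014),(188,193,.054)): print(u,v,ray("wrist",u,v,z).round(4))
im=cv2.imread("pics/w1.png");cv2.imwrite("pics/c2.png",cv2.resize(im[80:250,260:370],None,fx=3.5,fy=3.5,interpolation=cv2.INTER_CUBIC))
E
```

```text
312.5 128 [0.4587 0.1506 0.041 ]
311 221 [0.4606 0.2582 0.041 ]
310 298 [0.4628 0.3646 0.041 ]
277 88 [0.5018 0.1024 0.014 ]
351 88 [0.414  0.1025 0.014 ]
347 248 [0.4148 0.3044 0.014 ]
278 248 [0.5052 0.305  0.014 ]
188 193 [0.6051 0.2214 0.054 ]
```

View pics/c2.png

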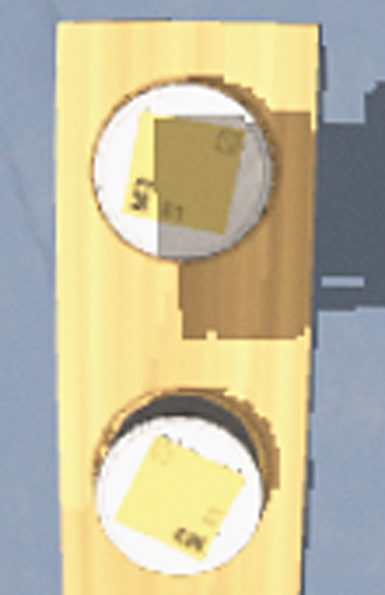

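>>> drive_tool(steps=[0,0,0,-0.0114,-0.0031,0.0375,1,0,0,0,-0.0114,-0.0031,0.0375,1,0,0,0,-0.0114,-0.0031,0.0375,1,0,0,0,-0.0114,-0.0031,0.0375,1,0,0,0,0,0,0,1,0,0,0,0,0,0,1])

```text
time_s: 1.37
tcp_pos: [0.462, 0.2542, 0.0894]
ee_rot: [[-0.0, -1.0, -0.004], [-1.0, 0.0, -0.005], [0.005, 0.004, -1.0]]
wrist_force: [0.7, -0.0, 1.1]
gripper_width: 1.001
gripper_force: 0.0
```

```bash
python3 - <<'E'
from h import *
s=r.sense();print(s["time_s"],np.round(s["tcp_pos"],4),np.round(s["ee_rot"],3).tolist())
E_=np.array(r.camera_params("wrist")["extrinsics"]);print(E_.round(4).tolist())
im=r.capture("wrist");cv2.imwrite("pics/w2.png",im)
cv2.imwrite("pics/c3.png",cv2.resize(im[130:330,180:460],None,fx=2.8,fy=2.8,interpolation=cv2.INTER_CUBIC))
E
```

```text
1.3667 [0.462  0.2542 0.0894] [[-0.0, -1.0, -0.004], [-1.0, 0.0, -0.005], [0.005, 0.004, -1.0]]
[[-1.0, 0.0019, 0.0034, 0.4619], [0.0027, 0.968, 0.2508, -0.2395], [-0.0028, 0.2508, -0.968, 0.1809], [0.0, 0.0, 0.0, 1.0]]
```

View pics/c3.png

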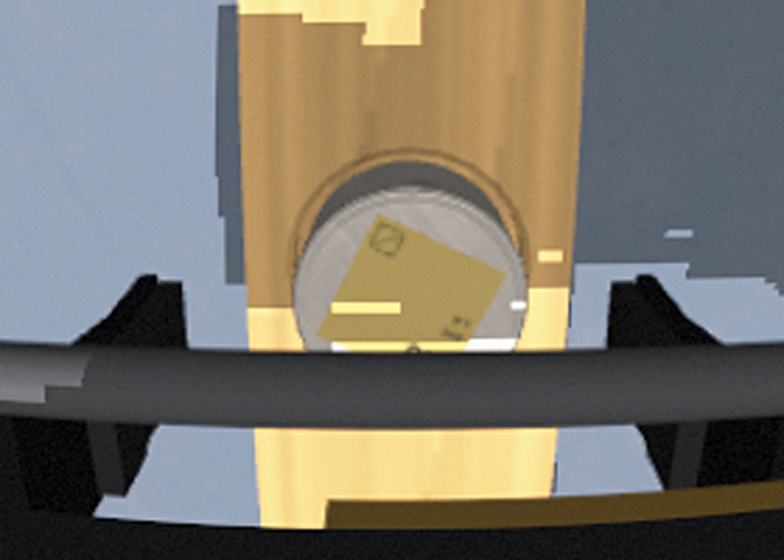

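```bash
python3 - <<'E'
from h import *
for u,v,z in((295,295,.041),(528,295,.041),(411,187,.041),(411,302,.041)): print(ray("wrist",180+u/2.8,130+v/2.8,z).round(4))
for u in(187,608):print(ray("wrist",180+u/2.8,130+300/2.8,.0704).round(4))
E
```

```text
[0.488 0.261 0.041]
[0.4317 0.2612 0.041 ]
[0.4601 0.2342 0.041 ]
[0.46   0.2627 0.041 ]
[0.5072 0.2511 0.0704]
[0.4194 0.2512 0.0704]
```

>>> drive_tool(steps=[0,0,0,-0.0042,0.0015,0,1,0,0,0,-0.0042,0.0015,0.0175,1,0,0,0,0,0,0.0175,1,0,0,0,0,0,0.0165,1,0,0,0,0,0,0,1,0,0,0,0,0,0,1,0,0,0,0,0,0,1])

```text
time_s: 2.0
tcp_pos: [0.4606, 0.2649, 0.0424]
ee_rot: [[0.0, -1.0, 0.003], [-1.0, -0.0, 0.003], [-0.003, -0.003, -1.0]]
wrist_force: [-0.4, -0.5, 0.1]
gripper_width: 0.997
gripper_force: 0.0
```

```bash
cat >> h.py <<'E'
def avg(n=4):
    P=[];M=[];R=[]
    for i in range(n):
        s=r.sense();P.append(s["tcp_pos"]);M.append(s["moment"]);R.append(s["wrist_force"]);r.capture("side")
    print(s["time_s"],"p",np.mean(P,0).round(4),np.std(P,0).round(4),"M",np.mean(M,0).round(4),np.std(M,0).round(4),"F",np.mean(R,0).round(2))
E
python3 -c "
from h import *
avg(5)"
```

```text
2.2 p [0.4603 0.2648 0.042 ] [0.0002 0.0001 0.0004] M [0.014  0.0082 0.015 ] [0.0299 0.0167 0.0437] F [-0.35 -0.07  0.01]
```

>>> drive_tool(steps=[0,0,0,0.002,0.001,0.005,1,0,0,0,0,0,0,1,0,0,0,0,0,0,1,0,0,0,0,0,0,1])

```text
time_s: 2.58
tcp_pos: [0.4583, 0.2619, 0.0348]
ee_rot: [[0.0, -1.0, -0.0], [-1.0, -0.0, -0.0], [0.0, 0.0, -1.0]]
wrist_force: [0.5, -0.4, -0.8]
gripper_width: 0.998
gripper_force: 0.0
```

>>> drive_tool(steps=[0,0,0,0,0,-0.0015,1,0,0,0,0,0,0,0,0,0,0,0,0,0,0,0,0,0,0,0,0,0,0,0,0,0,0,0,0,0,0,0,0,0,0,0,0,0,0,0,0,0,0])

```text
time_s: 3.17
tcp_pos: [0.4585, 0.2621, 0.0366]
ee_rot: [[0.0, -1.0, 0.0], [-1.0, -0.0, 0.0], [-0.0, -0.0, -1.0]]
wrist_force: [-0.9, 0.9, -1.0]
gripper_width: 0.635
gripper_force: 30.2
```

>>> drive_tool(steps=[0,0,0,0,0,-0.025,0,0,0,0,0,0.01,-0.035,0,0,0,0,0,0.01,-0.035,0,0,0,0,0,0.01,-0.035,0,0,0,0,0,0.01,0,0,0,0,0,0,0,0,0])

```text
time_s: 3.67
tcp_pos: [0.4167, 0.2618, 0.1673]
ee_rot: [[-0.0, -1.0, -0.0], [-1.0, 0.0, 0.002], [-0.002, 0.0, -1.0]]
wrist_force: [-0.6, -1.3, -5.6]
gripper_width: 0.634
gripper_force: 30.0
```

>>> drive_tool(steps=[0,0,0,0,0.03,0,0,0,0,0,0,0.03,0,0,0,0,0,0,0,0,0,0,0,0,0,0,0,0,0,0,0,0,-0.03,0,0,0,0,0,0,-0.03,0,0,0,0,0,0,0,0,0,0,0,0,0,0,0,0,0,0,0,0,0,0,0,0,0,0,0,0,0,0])

```text
time_s: 4.5
tcp_pos: [0.4177, 0.2612, 0.1653]
ee_rot: [[-0.001, -1.0, -0.002], [-1.0, 0.001, -0.002], [0.002, 0.002, -1.0]]
wrist_force: [-0.2, -0.6, -5.5]
gripper_width: 0.636
gripper_force: 30.0
```

```bash
python3 -c "
from h import *
avg(15);s=r.sense();print(s['gripper_width'],s['gripper_force'])"
```

```text
5.2 p [0.4181 0.2619 0.1664] [0.0002 0.0003 0.0004] M [-0.0032  0.0263  0.0008] [0.03   0.0309 0.0301] F [ 0.02 -0.09 -4.73]
0.6327889350369169 29.999126486154637
```

>>> drive_tool(steps=[0,0,0,0,-0.03,0,0,0,0,0,0,-0.03,0,0,0,0,0,0,0,0,0,0,0,0,0,0,0,0,0,0,0,0,0.03,0,0,0,0,0,0,0.03,0,0,0,0,0,0,0,0,0,0,0,0,0,0,0,0,0,0,0,0,0,0,0,0,0,0,0,0,0,0])

```text
time_s: 6.08
tcp_pos: [0.4188, 0.2625, 0.1669]
ee_rot: [[0.0, -1.0, 0.001], [-1.0, -0.0, 0.001], [-0.001, -0.001, -1.0]]
wrist_force: [-0.1, -0.4, -4.6]
gripper_width: 0.635
gripper_force: 30.0
```

```bash
python3 -c "
from h import *
avg(15);s=r.sense();print(s['gripper_width'],s['gripper_force'])"
```

```text
6.7833 p [0.4186 0.2621 0.1665] [0.0002 0.0002 0.0001] M [ 0.0161 -0.0081 -0.0031] [0.0255 0.0276 0.0315] F [ 0.26 -0.15 -4.66]
0.6366257782477798 29.999175163784457
```

>>> drive_tool(steps=[0,0,0,0,0.035,0,0,0,0,0,0,0.035,0,0,0,0,0,0,0,0,0,0,0,0,0,0,0,0,0,0,0,0,-0.035,0,0,0,0,0,0,-0.035,0,0,0,0,0,0,0,0,0,0,0,0,0,0,0,0,0,0,0,0,0,0,0,0,0,0,0,0,0,0])

```text
time_s: 7.67
tcp_pos: [0.418, 0.2616, 0.1663]
ee_rot: [[-0.0, -1.0, -0.001], [-1.0, 0.0, -0.001], [0.001, 0.001, -1.0]]
wrist_force: [-0.2, 0.0, -4.8]
gripper_width: 0.637
gripper_force: 30.0
```

```bash
python3 -c "
from h import *
avg(20)"
```

```text
8.6167 p [0.4182 0.262  0.1666] [0.0002 0.0001 0.0001] M [ 0.017   0.0493 -0.0072] [0.0293 0.0336 0.0213] F [ 0.15  0.1  -4.73]
```

>>> drive_tool(steps=[0,0,0,0,-0.035,0,0,0,0,0,0,-0.035,0,0,0,0,0,0,0,0,0,0,0,0,0,0,0,0,0,0,0,0,0.035,0,0,0,0,0,0,0.035,0,0,0,0,0,0,0,0,0,0,0,0,0,0,0,0,0,0,0,0,0,0,0,0,0,0,0,0,0,0])

```text
time_s: 9.5
tcp_pos: [0.4188, 0.2625, 0.167]
ee_rot: [[0.0, -1.0, 0.001], [-1.0, -0.0, 0.001], [-0.001, -0.001, -1.0]]
wrist_force: [0.2, -0.0, -4.9]
gripper_width: 0.638
gripper_force: 30.0
```

```bash
python3 -c "
from h import *
avg(20)"
```

```text
10.45 p [0.4186 0.2621 0.1665] [0.0002 0.0002 0.0002] M [ 0.0132 -0.0279  0.0004] [0.0393 0.0319 0.0331] F [-0.11 -0.   -4.84]
```

>>> drive_tool(steps=[0,0,0,0.0322,-0.0137,0,0,0,0,0,0.0322,-0.0137,0,0,0,0,0,0.0322,-0.0137,0,0,0,0,0,0.0322,-0.0137,0,0,0,0,0,0.0322,-0.0137,0,0,0,0,0,0.0322,-0.0137,0,0,0,0,0,0.0322,-0.0137,0,0,0,0,0,0.0322,-0.0137,0,0,0,0,0,0.0322,-0.0137,0,0,0,0,0,0.0322,-0.0137,0,0])

```text
time_s: 11.33
tcp_pos: [0.5558, -0.0617, 0.1665]
ee_rot: [[-0.0, -1.0, 0.0], [-1.0, 0.0, 0.0], [-0.0, -0.0, -1.0]]
wrist_force: [0.1, 0.6, -4.2]
gripper_width: 0.634
gripper_force: 30.0
```

>>> drive_tool(steps=[0,0,0,0,0,0,0,0,0,0,0,0,0,0,0,0,0,0,0,0,0])

```text
time_s: 11.58
tcp_pos: [0.5549, -0.0601, 0.1661]
ee_rot: [[-0.001, -1.0, -0.001], [-1.0, 0.001, 0.0], [-0.0, 0.001, -1.0]]
wrist_force: [-0.4, 1.1, -4.6]
gripper_width: 0.635
gripper_force: 30.0
```

```bash
python3 - <<'E'
from h import *
s=r.sense();print(s["time_s"],np.round(s["tcp_pos"],4),np.round(s["ee_rot"],3).tolist(),s["gripper_width"])
im=r.capture("wrist");cv2.imwrite("pics/w3.png",im)
h=cv2.cvtColor(im,cv2.COLOR_BGR2HSV);m=((h[...,0]<8)|(h[...,0]>172))&(h[...,1]>140)&(h[...,2]>60)
n,l,st,c=cv2.connectedComponentsWithStats(m.astype(np.uint8));i=1+st[1:,4].argmax();print(st[i])
v,u=np.where(l==i);P=np.array([ray("wrist",a,b,.008)[:2] for a,b in zip(u[::3],v[::3])])
print(cv2.minAreaRect((P*1000).astype(np.float32)))
E
```

```text
11.5833 [ 0.5549 -0.0601  0.1661] [[-0.001, -1.0, -0.001], [-1.0, 0.001, 0.0], [-0.0, 0.001, -1.0]] 0.635300093721096
[ 268   25   96  177 6698]
((561.2503662109375, -136.74908447265625), (83.78704071044922, 184.23565673828125), 9.914239883422852)
```

View pics/w3.png

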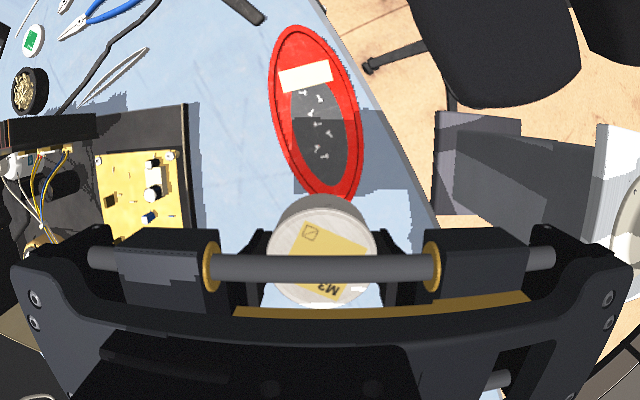

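>>> drive_tool(steps=[0,0,0,0.036,-0.0025,0,0,0,0,0,0.036,-0.0025,0,0,0,0,0,0,0,0.025,0,0,0,0,0,0,0.025,0,0,0,0,0,0,0.02,0,0,0,0,0,0,0.02,0,0,0,0,0,0,0,0,0,0,0,0,0,0,0,0,0,0,0,0,0,0])

```text
time_s: 12.38
tcp_pos: [0.5616, -0.1313, 0.078]
ee_rot: [[0.002, -1.0, 0.003], [-1.0, -0.002, -0.001], [0.001, -0.003, -1.0]]
wrist_force: [0.2, 0.2, -4.3]
gripper_width: 0.636
gripper_force: 30.0
```

```bash
python3 - <<'E'
from h import *
avg(3);s=r.sense();print(np.round(s["ee_rot"],3).tolist(),s["gripper_width"])
cv2.imwrite("pics/s4.png",cv2.resize(r.capture("side")[60:320,200:520],None,fx=2.2,fy=2.2))
E
```

```text
12.4833 p [ 0.5617 -0.1314  0.0783] [0.0001 0.0001 0.0002] M [ 0.0236 -0.032   0.0089] [0.0072 0.0562 0.006 ] F [ 0.2  -0.2  -4.32]
[[0.001, -1.0, 0.003], [-1.0, -0.001, -0.0], [0.0, -0.003, -1.0]] 0.6347173335571923
```

View pics/s4.png

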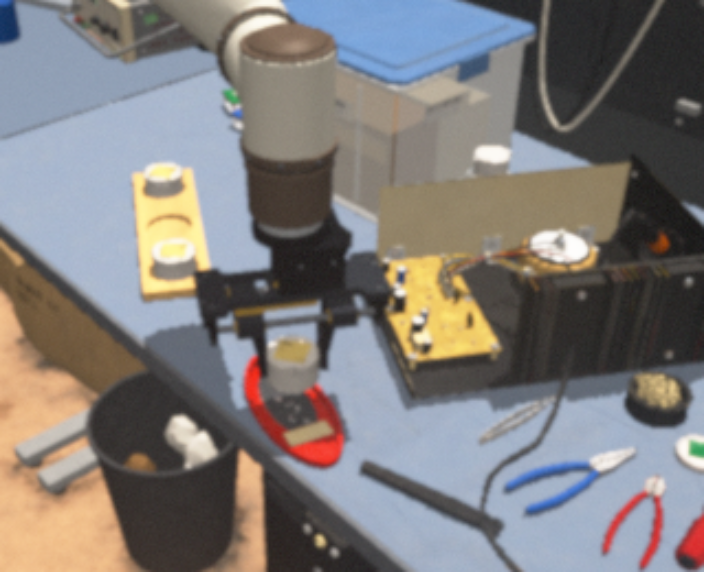

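The tin at crop (293,367) hangs level over the middle of the dish at (295,408). The middle recess is empty, both silent tins are still in the rack, and nothing else has moved. Handing in.

```bash
python3 -c "
from station import r
print(r.finish_job())"
```

```text
the job is handed in; nothing more can be done
None
```

The middle tin is the one that rattles: its moment readings after opposite strokes differed by 0.034 and then 0.077 N m. I handed in at about 12.5 s, holding it level about 3.5 cm above the rim over the middle of the red dish. The other two tins were never taken out, so I did not shake them.

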